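# Rake out the bracket that matches the sample

## Task

Find the aluminium bracket in the rack that has the same shape as the orange sample lying on the white pad. Swing the catch of that bracket's bay fully open while the bracket is still in place, then slide the bracket flat along the rack's floor, without lifting it, out of the bay until it rests squarely against the stop bar in front. Leave the other catches shut and the other brackets, the samples and everything else on the bench where they are.

Things in the scene. Friction and masses are not known exactly. Their poses are not given: they have to be found in the camera images.
- rack: Blue bracket rack fixed to the bench, 238 x 444 mm. Origin: underside, near the middle; x away from the robot, y to the robot's left. Flat floor, top 4 mm above the bench, unbroken through three bays (centres at y = +146 left, 0 mid, -146 mm right) and the apron in front. Bays open above and to -x, 140 mm wide inside, mouths at x = -13, inner back at x = +117 mm; walls 6 mm thick, tops 34 mm above the bench.
- stop_bar (a point): Middle of the upper inner edge of the aluminium stop bar that closes the rack's apron on the robot's side. The bar runs along the rack's y over its whole width; inner face (towards the bays) at rack x = -105 mm, so the apron is 92 mm deep; 10 mm thick, top 20 mm above the bench.
- catch_left (a joint): Yellow catch arm across the mouth of the left bay, swinging level about a pin at rack x = -13 mm, y = bay centre + 73 mm. 0 = shut, arm along -y; near 0 at the start. Opens towards the robot (clockwise from above); 1.57 rad = fully open, arm along -x; stop at 1.6. Friction 0.03 N m, stays where left. Arm 54 mm long from the pin, 12 mm wide, 10 to 22 mm above the bench.
- peg_left (a point): On the axis of the upright red peg of the left catch (14 mm diameter, 48 mm from the pin's axis), 44 mm above the bench. The peg's top is 55 mm above the bench; above the catch arm (22 mm) the peg stands free.
- bay_left (a point): Where the bracket lies in the left bay, on average: its centre, 12 mm above the bench. Fixed to the rack.
- catch_mid (a joint): Yellow catch arm across the mouth of the mid bay, swinging level about a pin at rack x = -13 mm, y = bay centre + 73 mm. 0 = shut, arm along -y; near 0 at the start. Opens towards the robot (clockwise from above); 1.57 rad = fully open, arm along -x; stop at 1.6. Friction 0.03 N m, stays where left. Arm 54 mm long from the pin, 12 mm wide, 10 to 22 mm above the bench.
- peg_mid (a point): On the axis of the upright red peg of the mid catch (14 mm diameter, 48 mm from the pin's axis), 44 mm above the bench. The peg's top is 55 mm above the bench; above the catch arm (22 mm) the peg stands free.
- bay_mid (a point): Where the bracket lies in the mid bay, on average: its centre, 12 mm above the bench. Fixed to the rack.
- catch_right (a joint): Yellow catch arm across the mouth of the right bay, swinging level about a pin at rack x = -13 mm, y = bay centre + 73 mm. 0 = shut, arm along -y; near 0 at the start. Opens towards the robot (clockwise from above); 1.57 rad = fully open, arm along -x; stop at 1.6. Friction 0.03 N m, stays where left. Arm 54 mm long from the pin, 12 mm wide, 10 to 22 mm above the bench.
- peg_right (a point): On the axis of the upright red peg of the right catch (14 mm diameter, 48 mm from the pin's axis), 44 mm above the bench. The peg's top is 55 mm above the bench; above the catch arm (22 mm) the peg stands free.
- bay_right (a point): Where the bracket lies in the right bay, on average: its centre, 12 mm above the bench. Fixed to the rack.
- bracket_L_centre (a point): Centre (half-way up) of the bare aluminium L: one leg at the +y end of the spine. Outline 110 x 60 mm, 15 mm thick, about 0.2 kg, flat in one of the bays, spine to the back (40 mm or so free behind it). Origin: centre of the outline; x from leg ends to spine, y along the spine. Spine 110 x 26 mm, straight outer edge at x = +30 mm; legs 26 mm wide, ends at x = -30 mm; end legs centred 42 mm from the middle.
- bracket_T_centre (a point): Centre (half-way up) of the bare aluminium T: one leg at the middle of the spine. Outline 110 x 60 mm, 15 mm thick, about 0.2 kg, flat in one of the bays, spine to the back (40 mm or so free behind it). Origin: centre of the outline; x from leg ends to spine, y along the spine. Spine 110 x 26 mm, straight outer edge at x = +30 mm; legs 26 mm wide, ends at x = -30 mm; end legs centred 42 mm from the middle.
- bracket_U_centre (a point): Centre (half-way up) of the bare aluminium U: a leg at each end of the spine. Outline 110 x 60 mm, 15 mm thick, about 0.2 kg, flat in one of the bays, spine to the back (40 mm or so free behind it). Origin: centre of the outline; x from leg ends to spine, y along the spine. Spine 110 x 26 mm, straight outer edge at x = +30 mm; legs 26 mm wide, ends at x = -30 mm; end legs centred 42 mm from the middle.
- sample_L_centre (a point): Centre of the orange plastic sample of shape L; same form, size and axes as the aluminium bracket L, any yaw. Only the sample lying on the white sample pad counts for this order; the other two are stored in the grey two-compartment tray to the right of the rack.
- sample_T_centre (a point): Centre of the orange plastic sample of shape T; same form, size and axes as the aluminium bracket T, any yaw. Only the sample lying on the white sample pad counts for this order; the other two are stored in the grey two-compartment tray to the right of the rack.
- sample_U_centre (a point): Centre of the orange plastic sample of shape U; same form, size and axes as the aluminium bracket U, any yaw. Only the sample lying on the white sample pad counts for this order; the other two are stored in the grey two-compartment tray to the right of the rack.
- pad_centre (a point): Centre of the top of the white sample pad, 160 x 160 x 4 mm, flat on the bench to the left of the rack. One orange sample lies on it.
- screwdriver: Bystander: screwdriver lying on the bench, green handle, 190 mm long.
- wrench: Bystander: steel wrench lying on the bench, 160 mm long.
- tape: Bystander: yellow tape roll, 84 mm across, 22 mm high.
- jar: Bystander: small jar, 60 mm across, 75 mm high.
- contact_block: Bystander: black contact block 60 x 45 x 45 mm.
- rail_piece: Bystander: piece of steel mounting rail, 200 x 35 x 12 mm.
There are look-alikes about, which are no part of the job. What is shaped like the part that bears bracket_U_centre but blue is not meant.

How it is judged:
By the outcome, as a careful person would: the job done as asked, in the order asked, and still so for the second after the job is handed in, with the robot touching nothing.
It also fails if it takes over 54 s, if anything falls off the work surface, if the arm or the gripper's body presses on something with over 40 N, if the wrist force passes 120 N, or if a joint passes its speed limit or range.

## Robot

A 6-joint arm with a two-finger parallel gripper is mounted at the origin on the work surface. World frame = base frame: x ahead of the robot, y to its left, z up, the work surface at z = 0. Lengths are in m, angles in rad, forces in N, time in s.
With the tool pointing down it reaches from about 0.375 to 0.9 m from the base axis. Payload 3.1 kg.
Tool frame: the origin (TCP) lies on the centre line of the jaws, within the pads' length; the fingertips stand 17 mm ahead of it and the grasp point (between the pads) lies 2 mm behind it; z points along the fingers, x is the direction in which the jaws open and shut, and the axes are right-handed (so a half turn about z gives the same grasp; the last joint's range is limited). The gripper opens to 85 mm and grips with 20 to 120 N. Pads are 22 mm wide; open, the fingers measure 114 mm over their backs; the gripper's body (76 mm by 85 mm) begins 54 mm behind the grasp point. The pads swing forward as they close: fully open they stand 13 mm farther back than shut.
Start: joints at [0.953, 0.527, 1.433, -0, 1.181, -0.178], TCP at [0.266, 0.566, 0.248] pointing down, gripper open.
Joint ranges: [-3.08, 3.08], [-0.75, 2.2], [0.22, 2.44], [-1.43, 4.57], [0, 2.65], [-2.85, 2.85]. Speed limits (rad/s): [2.79, 2.79, 3.14, 3.14, 3.14, 3.14].

## Interface

Orientations are given as a rotation vector (axis times angle).
In Python, from cell import movep, movel, set_joints, move_gripper, wait, inverse_kinematics, state, grab_frame, PlanningError, close_job gives the robot as it stands. Calls block until the motion is done:
- movep(position, orientation): joint-space move of the TCP to a pose.
- movel(position, ori=None, feed=0.15): straight line of the TCP; ori=None keeps the orientation; feed is the mean speed in m/s.
- set_joints(angles): joint-space move.
- move_gripper(opening): finger opening in m; the grip force is fixed at half the most; returns when the fingers have stopped.
- wait(seconds).
- inverse_kinematics(position, orientation): joint angles nearest the present ones, or None.
- state(): the state.
- grab_frame(name): name is "scene" or "top" or "wrist"; returns a dict with "pixels" (384x512x3 uint8, blue, green, red), "vertical_fov" (degrees; the focal length in pixels is half the picture's height over the tangent of half this angle, whatever the lens; pixels are square), "cx", "cy" (the principal point, pixels), "dist_coeffs" ([k1, k2, p1, p2, k3] as OpenCV has them; the pictures are not rectified), "rvec" (rotation vector, rad) and "tvec" (3), from world to camera coordinates, as OpenCV has them. Camera axes: x right, y down, z forward; pixel columns grow to the right and rows downward; lengths in m; the calibration is good to about 2 mm. A picture is of the moment at which its call begins. There is no depth.
A pose or a line that the arm cannot do raises PlanningError and nothing moves.
- close_job(): hands the job in, once; it reports no verdict.
The state is a dict: "t": time; "joints": joint angles; "joint_velocities": joint speeds; "joint_torque": joint torques, N m; "tool_pos": TCP position; "eef_rot": TCP orientation; "ft_force": force on the tool from outside, world axes, zero at the start; "ft_torque": the same for the moment, N m; "finger_gap": finger opening in m.
Only numpy, scipy, OpenCV 4.12 (cv2) and the standard library are available. Lean on these libraries where they do the work, as an engineer would, in place of code of your own. Each camera call takes 0.05 s, during which the arm holds its last target.

## Working session

There is one attempt and no reset: what is moved stays moved. The work goes in short steps, each a Python script; the robot and the scene stay as the last script left them, time stands still between calls to the robot, and variables do not carry over. Pictures are saved under pics/ and viewed, and the job is handed in when it is done.

```bash
mkdir -p pics; ls; cat > h.py <<'E'
import numpy as np, cv2
from cell import *
def K(f):
    h=f["pixels"].shape[0]; fl=h/2/np.tan(np.radians(f["vertical_fov"])/2)
    return np.array([[fl,0,f["cx"]],[0,fl,f["cy"]],[0,0,1.]])
def unproj(f,uv,z):
    uv=np.array(uv,float).reshape(-1,1,2)
    n=cv2.undistortPoints(uv,K(f),np.array(f["dist_coeffs"],float)).reshape(-1,2)
    R=cv2.Rodrigues(np.array(f["rvec"],float))[0];t=np.array(f["tvec"],float).reshape(3)
    c=-R.T@t; d=np.c_[n,np.ones(len(n))]@R
    z=np.broadcast_to(z,len(n))
    return c+d*((z-c[2])/d[:,2])[:,None]
def proj(f,p):
    return cv2.projectPoints(np.array(p,float).reshape(-1,1,3),np.array(f["rvec"],float),np.array(f["tvec"],float),K(f),np.array(f["dist_coeffs"],float))[0].reshape(-1,2)
E
python3 - <<'E'
from h import *
import pickle
for n in("scene","top","wrist"):
    f=grab_frame(n); pickle.dump(f,open(f"{n}0.pkl","wb")); cv2.imwrite(f"pics/{n}0.png",f["pixels"])
    R=cv2.Rodrigues(np.array(f["rvec"],float))[0];print(n,-R.T@np.array(f["tvec"]).reshape(3),f["vertical_fov"])
print(state())
E
```

```text
pics
scene [ 0.78798519 -0.46882856  0.93551159] 52.1019680212368
top [0.27918434 0.01848137 1.25040045] 55.02483333416562
wrist [0.19008713 0.59958628 0.37282371] 68.44457472632864
{'t': 0.15, 'joints': array([ 9.52488728e-01,  5.28264618e-01,  1.43361155e+00,  3.24037454e-06,
        1.18141815e+00, -1.78498648e-01]), 'joint_velocities': array([ 0.00032288, -0.00226925, -0.00500406, -0.00182205,  0.00090786,
        0.00015157]), 'joint_torque': array([ 1.39758227e-03, -4.42741191e+01, -1.78277940e+01, -2.25281301e-04,
        5.64314862e-03,  3.81083726e-05]), 'tool_pos': array([0.2657659 , 0.56509807, 0.2475499 ]), 'eef_rot': array([ 2.65198292e+00,  1.68302333e+00, -2.47655750e-03]), 'ft_force': array([ 0.81554197, -0.38801766,  0.13578799]), 'ft_torque': array([-0.04311157, -0.03180275,  0.04731977]), 'finger_gap': 0.0850263756562054}
```

View pics/top0.png

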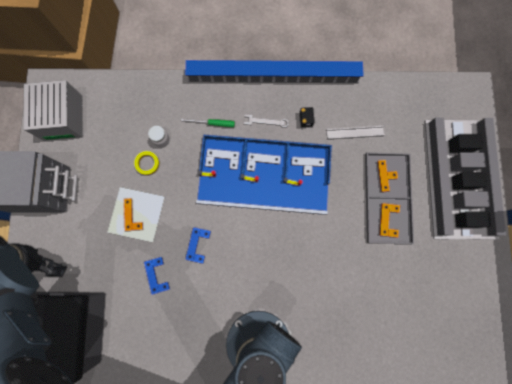

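View pics/scene0.png

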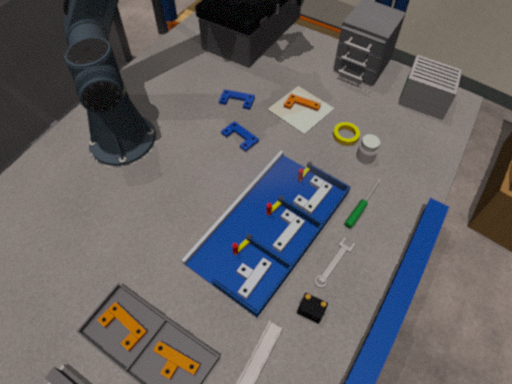

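View pics/wrist0.png

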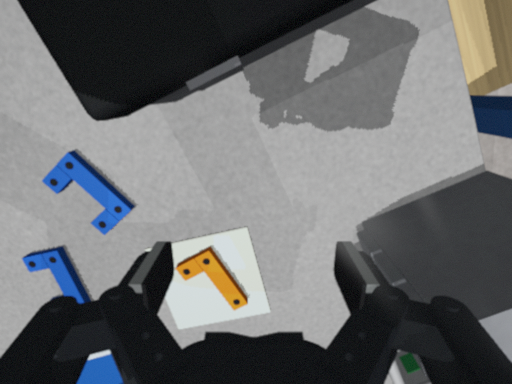

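```bash
python3 - <<'E'
from h import *
a=cv2.imread("pics/top0.png")
cv2.imwrite("pics/topc.png",cv2.resize(a[125:220,190:335],None,fx=5.5,fy=5.5,interpolation=cv2.INTER_CUBIC))
b=np.hstack([cv2.resize(a[180:250,100:170],(390,390),interpolation=3),cv2.resize(a[150:250,340:440],(390,390),interpolation=3)])
cv2.imwrite("pics/tops.png",b)
s=cv2.imread("pics/scene0.png")
cv2.imwrite("pics/scenec.png",cv2.resize(s[145:315,180:355],None,fx=3.5,fy=3.5,interpolation=cv2.INTER_CUBIC))
E
```

```text
(no output)
```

View pics/topc.png

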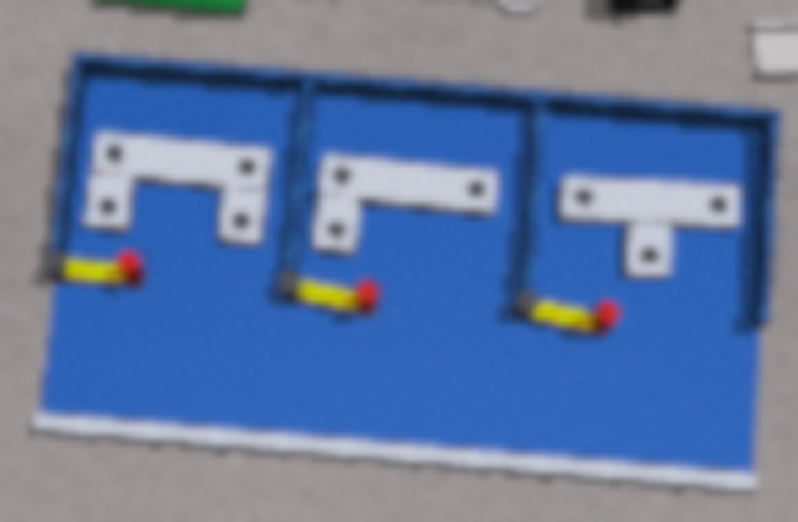

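View pics/tops.png

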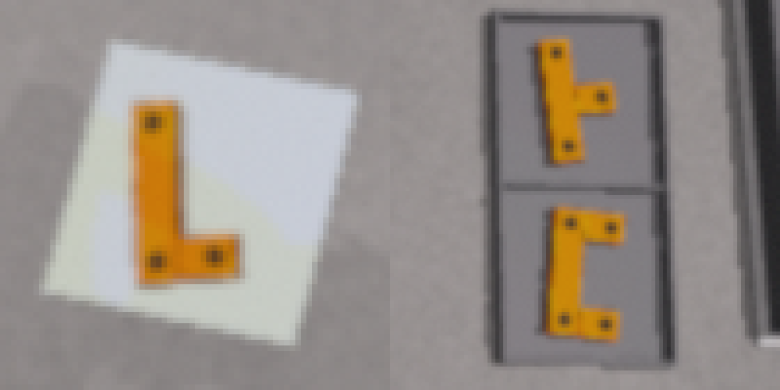

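View pics/scenec.png

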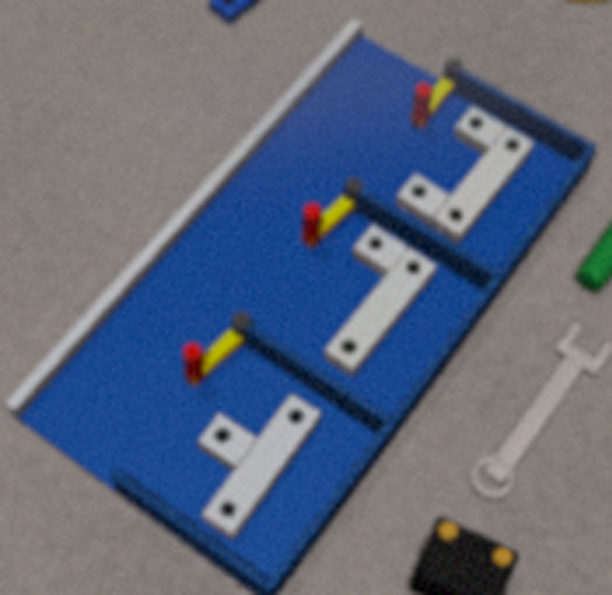

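```bash
cat > fit.py <<'E'
from h import *
import pickle
from scipy.optimize import least_squares
f=pickle.load(open("top0.pkl","rb"))
P=np.array([[.123,.222,.034],[.123,-.222,.034],[-.105,.222,.02],[-.105,-.222,.02],[-.115,.222,.02],[-.115,-.222,.02],[-.013,.219,.034],[-.013,.073,.034],[-.013,-.073,.034]])
U=np.array([[76,54],[778,112],[36,412],[757,472],[32,430],[757,490],[52,268],[287,288],[523,305]])
uv=np.array([190,125])+(U+.5)/5.5-.5
def W(q,P):
    c,s=np.cos(q[2]),np.sin(q[2]);P=np.atleast_2d(P)
    return np.c_[q[0]+c*P[:,0]-s*P[:,1],q[1]+s*P[:,0]+c*P[:,1],P[:,2]]
if __name__=="__main__":
    r=least_squares(lambda q:(proj(f,W(q,P))-uv).ravel(),[.55,0,0],loss="soft_l1")
    print(r.x);print((proj(f,W(r.x,P))-uv).round(1).tolist())
E
python3 fit.py
```

```text
[ 0.54774133 -0.01666884 -0.07566163]
[[-1.0, -0.2], [0.3, -0.4], [-0.3, 0.7], [0.0, 0.6], [0.1, 0.3], [-0.1, 0.3], [-0.0, -0.5], [0.3, -0.7], [0.6, -0.2]]
```

Sample on the pad (top px 128,214) is the L; the tray holds T (387,177) and U (389,220). Aluminium candidates are U in the left bay (222,158), L in the mid bay (263,158) and T in the right bay (310,165). The blue U look-alikes (198,245), (157,276) are not meant. I choose the L in the mid bay. Next is a close look with the wrist camera.

```bash
cat >> h.py <<'E'
def down(th): return np.array([np.pi*np.cos(th/2),np.pi*np.sin(th/2),0])
E
python3 - <<'E'
from h import *; from fit import W
import pickle
q=[0.5477,-.0167,-.0757]
p=W(q,[[.05,.01,.27]])[0]
print(inverse_kinematics(p,down(np.pi/2+q[2])))
movep(p,down(np.pi/2+q[2]))
f=grab_frame("wrist");pickle.dump(f,open("wrist1.pkl","wb"));cv2.imwrite("pics/wrist1.png",f["pixels"])
a=f["pixels"]; 
print(state()["t"],state()["tool_pos"])
for P in ([-.105,.222,.02],[-.105,-.222,.02],[-.013,.025,.055],[-.061,.073,.055]): print(proj(f,W(q,[P])))
E
```

```text
[-2.04137817e-01  4.67727503e-01  1.47715833e+00 -4.44089210e-16
  1.19670683e+00 -1.69923414e+00]
2.5667 [ 0.59824493 -0.00955996  0.269965  ]
[[429.67232717  31.32031727]]
[[60.65457655 30.70473119]]
[[266.09083779 110.59945335]]
[[309.66335431  66.61508864]]
```

View pics/wrist1.png

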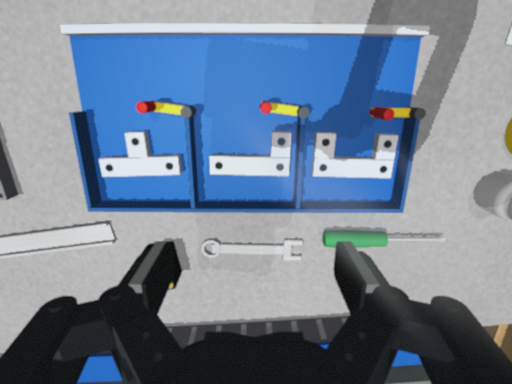

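Wrist view: the rack is seen from the back. Its L is in the mid bay (250,160), with its peg at (266,107). T is on the left of the picture (140,160) and U on the right (352,160). I'll enlarge it for measurement.

```bash
python3 - <<'E'
from h import *
a=cv2.imread("pics/wrist1.png")
cv2.imwrite("pics/w1c.png",cv2.resize(a[90:220,190:320],(780,780),interpolation=3)[:600])
cv2.imwrite("pics/w1d.png",np.vstack([cv2.resize(a[15:60,50:130],(800,450),interpolation=3)[:300],cv2.resize(a[15:60,370:450],(800,450),interpolation=3)[:300]]))
E
```

```text
(no output)
```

View pics/w1c.png

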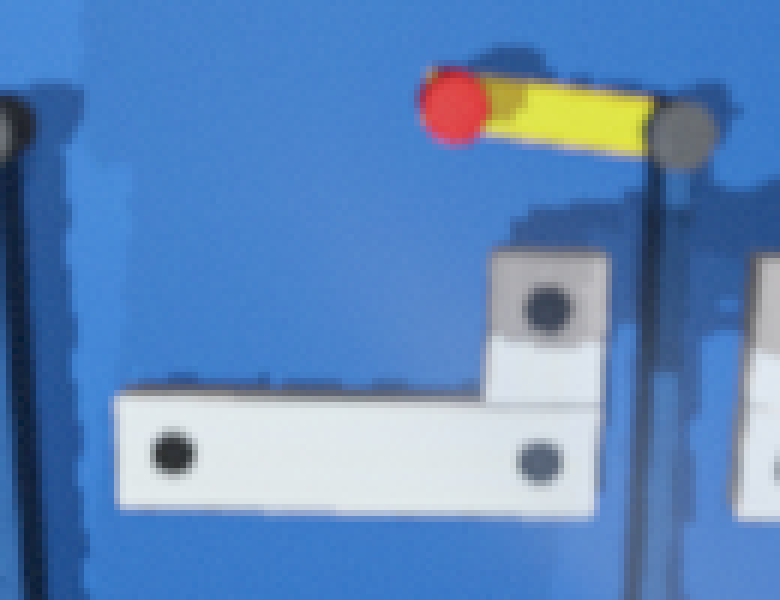

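View pics/w1d.png

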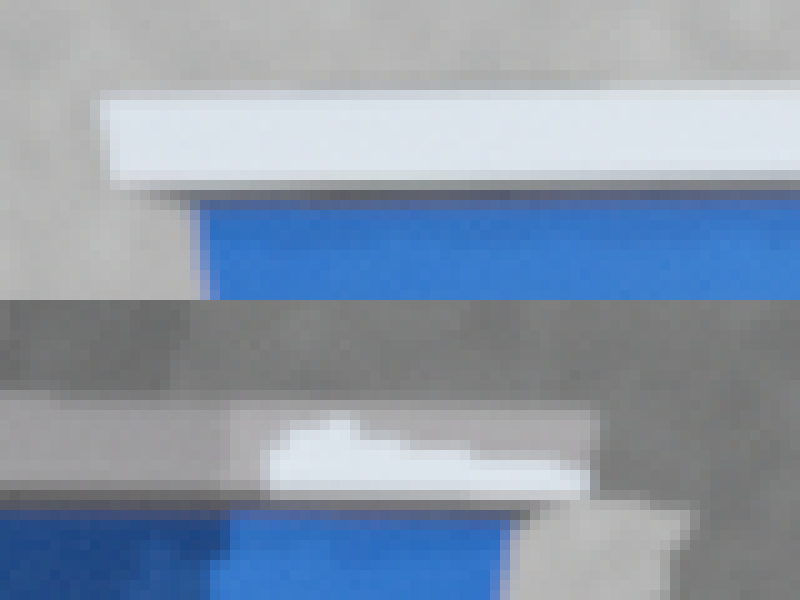

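```bash
python3 - <<'E'
from h import *; from fit import *
a=cv2.imread("pics/wrist1.png")
cv2.imwrite("pics/w1e.png",np.vstack([cv2.resize(a[195:225,60:140],(800,300),interpolation=3),cv2.resize(a[195:225,370:450],(800,300),interpolation=3)]))
E
```

```text
(no output)
```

View pics/w1e.png

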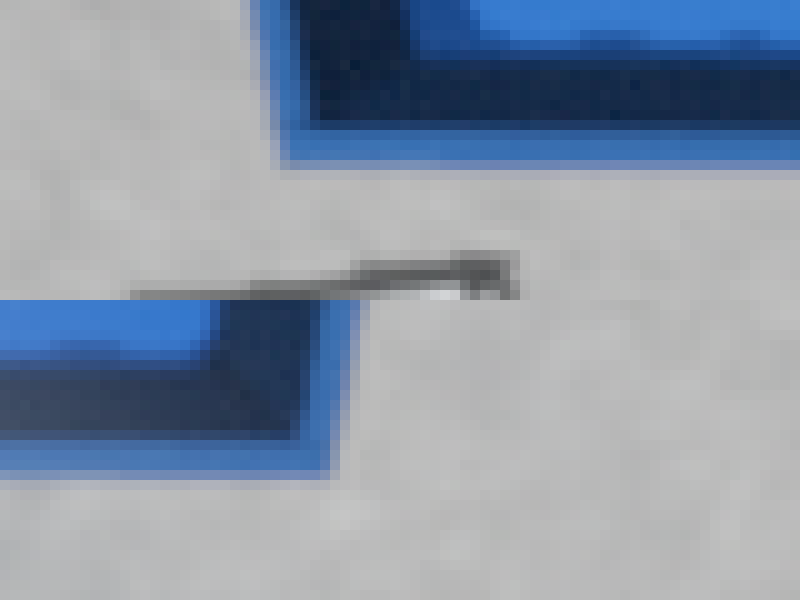

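```bash
python3 - <<'E'
from h import *; from fit import *
ft=f; fw=pickle.load(open("wrist1.pkl","rb"))
Pw=np.array([[.123,-.222,.034],[.123,.222,.034],[.117,-.216,.034],[.117,.216,.034],[-.105,-.222,.02],[-.105,.222,.02]])
Uw=np.array([[87.8,211],[402.5,212.2],[90.6,207.2],[399.5,208.2],[60.8,32.7],[428.7,34]])
rw=least_squares(lambda q:(proj(fw,W(q,Pw))-Uw).ravel(),[.55,0,-.07])
rt=least_squares(lambda q:(proj(ft,W(q,P))-uv).ravel(),[.55,0,-.07])
print(rw.x,(proj(fw,W(rw.x,Pw))-Uw).round(1).tolist());print(rt.x)
# joint, small wrist pose error allowed via z offset
q=rw.x
def inv(p):
    c,s=np.cos(q[2]),np.sin(q[2]);d=p[:,:2]-q[:2];return np.c_[c*d[:,0]+s*d[:,1],-s*d[:,0]+c*d[:,1]]*1000
cr=lambda u:np.array([190,90])+(np.array(u)+.5)/6-.5
print("peg top",inv(unproj(fw,cr([[457,105]]),.055)), "pin", inv(unproj(fw,cr([[685,136]]),.034)))
print("brk",inv(unproj(fw,cr([[116,398],[120,510],[594,519],[608,252],[492,250]]),.019)).round(1))
E
```

```text
[ 0.54990898 -0.01766682 -0.07765654] [[-0.7, 0.3], [0.7, 0.3], [-0.0, 0.2], [0.2, 0.3], [-0.3, -0.3], [0.1, -0.2]]
[ 0.54775312 -0.0167567  -0.07598852]
peg top [[-19.29789372  25.29947486]] pin [[-12.32617359  73.57245408]]
brk [[ 46.8 -49.2]
 [ 73.2 -49.5]
 [ 74.9  60.2]
 [ 13.6  60.7]
 [ 13.3  35.1]]
```

```bash
cat > c.py <<'E'
from h import *; from fit import W
import pickle
q=np.array([.5488,-.0172,-.0768])
pin=np.array([-.013,.073])
def arc(a,z): 
    return W(q,[[pin[0]-.048*np.sin(a),pin[1]-.048*np.cos(a),z]])[0], down(-a+q[2])
def snap(n,cam="wrist"):
    f=grab_frame(cam);pickle.dump(f,open(n+".pkl","wb"));cv2.imwrite(f"pics/{n}.png",f["pixels"]);return f
E
python3 - <<'E'
from c import *
move_gripper(.027)
p,o=arc(.14,.13); print(inverse_kinematics(p,o)); movep(p,o)
p,o=arc(.14,.075); movel(p,o)
snap("a1");snap("a1s","scene"); s=state();print(s["t"],s["tool_pos"],s["ft_force"],s["finger_gap"])
for a in (.14,.5,1,1.5,1.7): print(inverse_kinematics(*arc(a,.048)))
E
```

```text
[-0.19223856  0.57866355  1.77304397  0.          0.78988513  0.02456144]
5.3 [0.53198853 0.00957483 0.07590873] [0.18324985 0.63439457 0.86690308] 0.02733767719580864
[-0.19223856  0.72454133  1.80993787  0.          0.60711345  0.02456144]
[-1.85298175e-01  7.14865223e-01  1.84988776e+00 -1.33226763e-15
  5.76839668e-01  3.91501825e-01]
[-0.1560642   0.70614905  1.88840947  0.          0.54703414  0.9207358 ]
[-0.11062847  0.7041766   1.89754924  0.          0.53986681  1.46617153]
[-9.08784244e-02  7.05364374e-01  1.89202435e+00 -4.44089210e-16
  5.44203928e-01  1.68592158e+00]
```

View pics/a1.png

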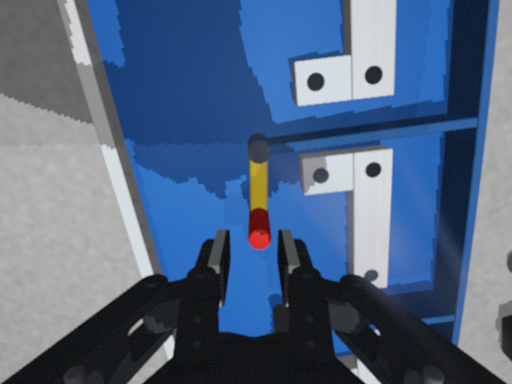

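View pics/a1s.png

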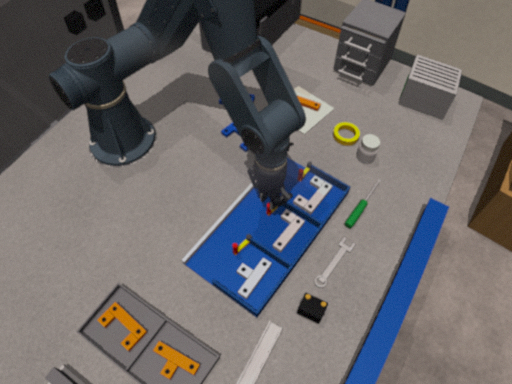

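The peg (259,235) lies midway between the jaws (222…295, tips at row ~235). I'll descend and swing it.

```bash
python3 - <<'E'
from c import *
p,o=arc(.14,.047); movel(p,o,feed=.08); print(state()["ft_force"])
for a in (.4,.7,1.0,1.3,1.5,1.6,1.66):
    p,o=arc(a,.047); movel(p,o,feed=.08); s=state(); print(a,s["t"],s["ft_force"].round(1),(s["tool_pos"]-p).round(4))
snap("a2")
E
```

```text
[ 0.68781995 -0.24653445  0.50435992]
0.4 6.2083 [-0.1 -0.8  1. ] [ 0.0004 -0.      0.0004]
0.7 6.6583 [-0.3  0.5  1.2] [ 0.0004 -0.0001  0.0002]
1.0 7.1083 [ 0.4 -0.1  0.1] [ 0.0003 -0.0001  0.    ]
1.3 7.5583 [-0.4  0.2 -0.4] [ 0.0002 -0.0002 -0.    ]
1.5 7.9083 [ 0.  -0.1 -0.2] [ 0.0001 -0.0002 -0.    ]
1.6 8.1583 [ 0.1 -0.3  0.8] [-0.     -0.0002 -0.    ]
1.66 8.4083 [0.  0.1 0.4] [-0.     -0.0002 -0.    ]
```

View pics/a2.png

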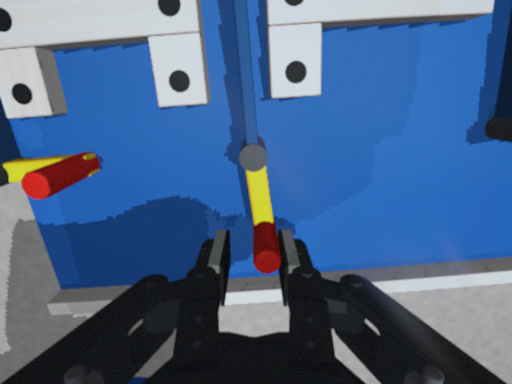

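The catch has swung and the peg (266,255) lies against the pushing pad (right one). Pushing on to the stop.

```bash
python3 - <<'E'
from c import *
for a in (1.69,1.71,1.73,1.75,1.77,1.79):
    p,o=arc(a,.047); movel(p,o,feed=.04); s=state(); print(a,s["t"],s["ft_force"].round(1),(s["tool_pos"]-p).round(4))
    if np.linalg.norm(s["ft_force"])>6: break
f=snap("a3");print(a)
p,o=arc(a-.05,.047); movel(p,o,feed=.06)
p[2]=.11; movel(p,o)
f=snap("a4")
E
python3 -c "
import cv2,numpy as np
a=cv2.imread('pics/a4.png');cv2.imwrite('pics/a4c.png',cv2.resize(a[80:300,150:400],None,fx=2.7,fy=2.7,interpolation=3))"
```

```text
1.69 8.7083 [ 0.5 -0.7  0.3] [-0.     -0.0001 -0.    ]
1.71 8.9583 [-0.2 -1.1  0.2] [-0. -0. -0.]
1.73 9.2083 [ 0.6  0.  -0.3] [-0. -0. -0.]
1.75 9.4583 [-0.5 -0.   0.2] [-0.  0. -0.]
1.77 9.7083 [ 0.  -4.8  0.1] [ 0.     -0.0006  0.    ]
1.79 9.9583 [-1.4 -8.7 -0.9] [ 0.0001 -0.0013  0.    ]
1.79
```

View pics/a4c.png

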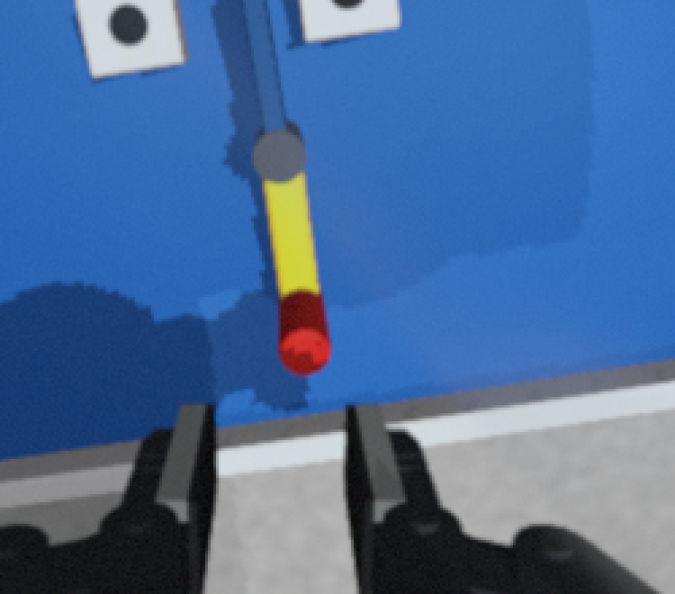

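The catch is on its stop (force rose at the end), arm along −x. Now I'll set two spread fingers behind the spine.

```bash
cat >> c.py <<'E'
TH=np.pi/2+q[2]
def at(x,y,z): return W(q,[[x,y,z]])[0]
E
python3 - <<'E'
from c import *
s=state();p=s["tool_pos"].copy();p[2]=.15;movel(p,feed=.25)
move_gripper(.06)
movep(at(.0955,.015,.13),down(TH))
movel(at(.0955,.015,.06),down(TH),feed=.12)
snap("b1"); s=state();print(s["t"],s["ft_force"],s["finger_gap"])
E
```

```text
15.25 [ 0.82276918  0.17163978 -0.60500635] 0.05986552982248014
```

View pics/b1.png

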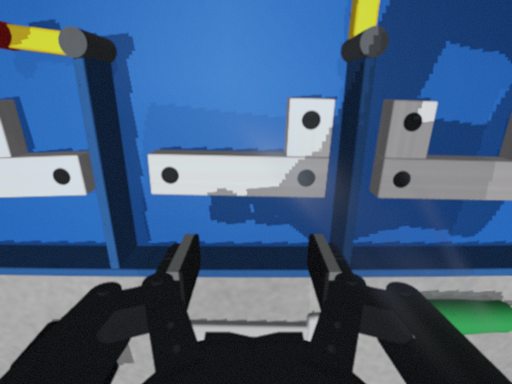

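```bash
python3 - <<'E'
from c import *
f=pickle.load(open("b1.pkl","rb"))
for z in (.035,.043,.05,.056): print(z,proj(f,np.array([at(.0845,.045,z),at(.0845,-.015,z)])).round(0).tolist())
a=cv2.imread('pics/b1.png');cv2.imwrite('pics/b1c.png',cv2.resize(a[180:320,130:370],None,fx=3.3,fy=3.3,interpolation=3))
E
```

```text
0.035 [[306.0, 221.0], [204.0, 221.0]]
0.043 [[308.0, 227.0], [201.0, 227.0]]
0.05 [[310.0, 233.0], [199.0, 233.0]]
0.056 [[313.0, 239.0], [197.0, 239.0]]
```

View pics/b1c.png

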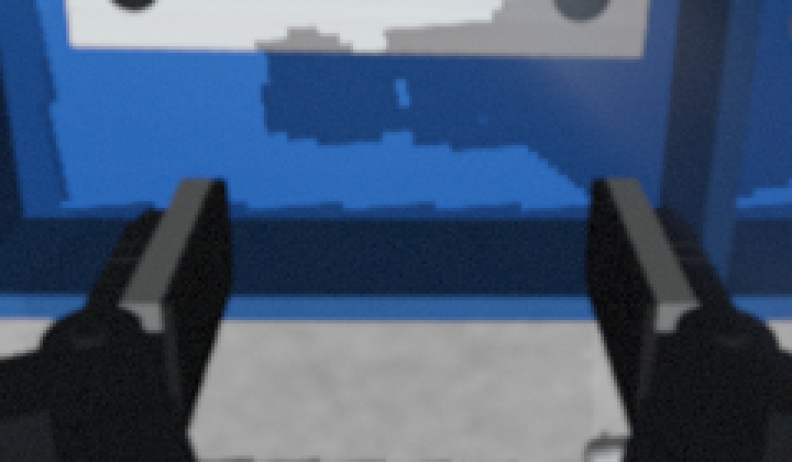

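```bash
python3 - <<'E'
from c import *
for z in (.04,.03,.025,.022,.02,.018):
    movel(at(.0955,.015,z),down(TH),feed=.05); s=state(); print(z,s["t"],s["ft_force"].round(1),(s["tool_pos"]-at(.0955,.015,z)).round(4))
    if np.linalg.norm(s["ft_force"])>5: break
snap("b2")
a=cv2.imread('pics/b2.png');cv2.imwrite('pics/b2c.png',cv2.resize(a[80:320,110:370],None,fx=2.5,fy=2.5,interpolation=3))
E
```

```text
0.04 15.8 [-0.3 -0.6  0.8] [-0.0002  0.     -0.0004]
0.03 16.15 [ 0.1 -0.3 -0.9] [-0.0004  0.0001 -0.0005]
0.025 16.4 [-0.2 -0.8  0. ] [-0.0003  0.     -0.0004]
0.022 16.65 [-0.4 -0.2  0.1] [-0.0001  0.     -0.0002]
0.02 16.9 [-0.4 -0.4  0.3] [-0.0001  0.     -0.0001]
0.018 17.15 [0.4 0.8 0. ] [-0.0001  0.     -0.0002]
```

View pics/b2c.png

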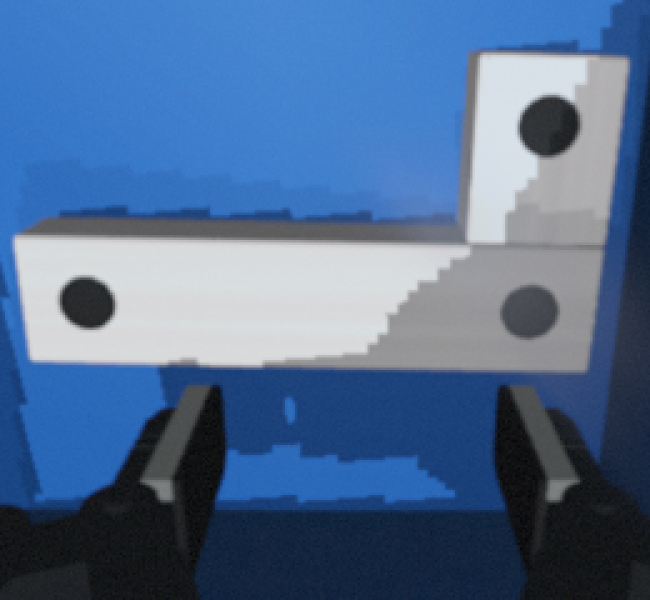

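```bash
python3 - <<'E'
from c import *
for x in (.06,.01,-.02):
    movel(at(x,.015,.018),down(TH),feed=.07); s=state(); print(x,s["t"],s["ft_force"].round(1),(s["tool_pos"]-at(x,.015,.018)).round(4))
    if np.linalg.norm(s["ft_force"])>8: break
snap("b3")
E
```

```text
0.06 17.8583 [ 0.5 -0.1 -0.8] [ 0.0002 -0.      0.0001]
0.01 18.725 [ 0.4  0.2 -0.4] [ 0.0003 -0.0001 -0.    ]
-0.02 19.3 [ 0.3 -0.4  0.1] [ 0.0001 -0.      0.    ]
```

View pics/b3.png

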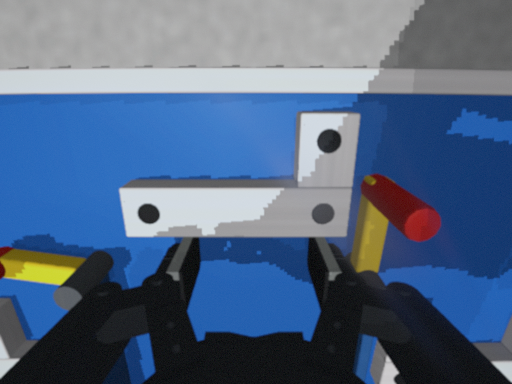

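The bracket is square, with about 14 mm left to the bar and clear of the open catch. I'll finish with small guarded steps.

```bash
python3 - <<'E'
from c import *
for x in (-.026,-.029,-.031,-.0325,-.034,-.035,-.036,-.037,-.038,-.039,-.040,-.041):
    movel(at(x,.015,.018),down(TH),feed=.03); s=state(); e=(s["tool_pos"]-at(x,.015,.018)); print(x,s["t"],s["ft_force"].round(1),e.round(4))
    if np.linalg.norm(s["ft_force"])>8: break
snap("b4")
a=cv2.imread('pics/b4.png');cv2.imwrite('pics/b4c.png',cv2.resize(a[60:280,100:380],None,fx=2.7,fy=2.7,interpolation=3))
E
```

```text
-0.026 19.7 [-0.6  0.4 -0. ] [-0.0003  0.0001 -0.    ]
-0.029 19.95 [ 0.  -0.1  0.2] [-0.0003  0.0001 -0.    ]
-0.031 20.2 [0.7 0.3 0.2] [ 0.0002 -0.0001  0.    ]
-0.0325 20.45 [ 4.5 -0.9 -0.8] [ 0.0016 -0.0003  0.0003]
-0.034 20.7 [ 5.6  0.  -1.5] [ 0.003  -0.0006  0.0005]
-0.035 20.95 [ 7.2  0.4 -1.2] [ 0.004  -0.0007  0.0006]
-0.036 21.2 [ 8.9  0.9 -0.5] [ 0.0049 -0.0009  0.0008]
```

View pics/b4c.png

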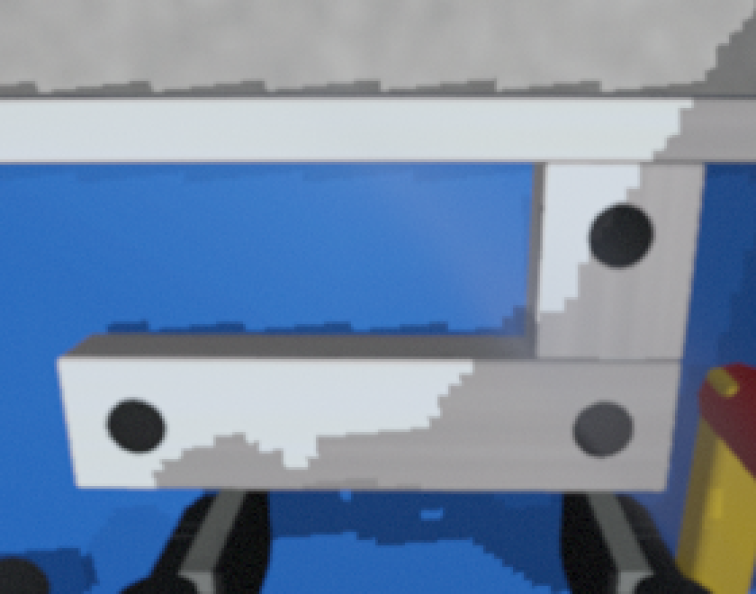

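The leg end sits on the bar, and the spine is parallel to it (rows 488/490 against bar 162/162). Backing off and checking.

```bash
python3 - <<'E'
from c import *
movel(at(-.022,.015,.018),down(TH),feed=.04)
movel(at(-.015,.015,.10),down(TH),feed=.12)
movep(at(.03,.01,.25),down(TH))
f=snap("d1"); snap("d1s","scene"); s=state();print(s["t"],s["ft_force"].round(1))
a=f["pixels"];cv2.imwrite('pics/d1c.png',cv2.resize(a[0:180,130:390],None,fx=3,fy=3,interpolation=3))
E
```

```text
23.3583 [0.4 0.2 0.3]
```

View pics/d1c.png

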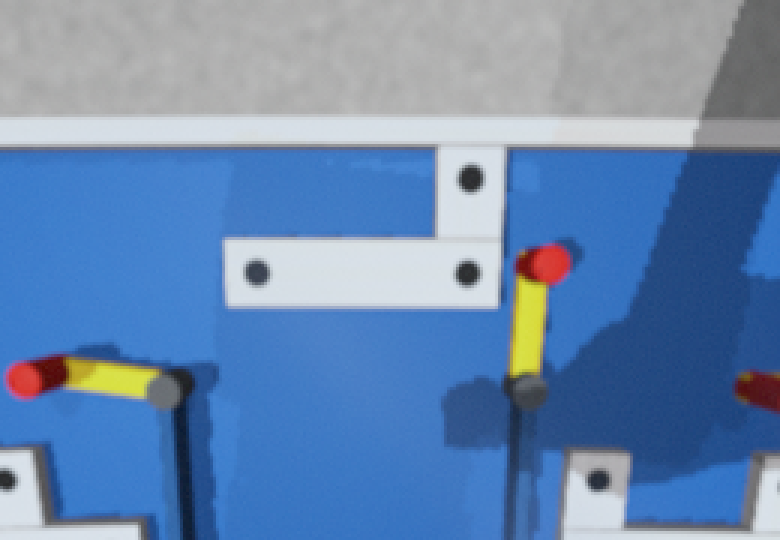

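View pics/d1s.png

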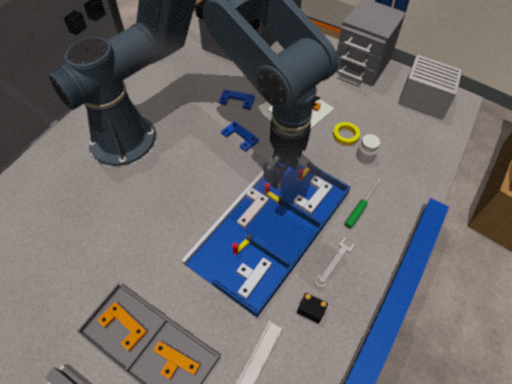

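```bash
python3 - <<'E'
from c import *
f=pickle.load(open("d1.pkl","rb"))
cr=lambda u:np.array([130,0])+(np.array(u)+.5)/3-.5
def inv(p):
    c,s=np.cos(q[2]),np.sin(q[2]);d=p[:,:2]-q[:2];return (np.c_[c*d[:,0]+s*d[:,1],-s*d[:,0]+c*d[:,1]]*1000).round(1)
print("peg",inv(unproj(f,cr([[551,265]]),.055)),"brk",inv(unproj(f,cr([[226,307],[499,307],[503,147],[438,147]]),.019)).tolist(),"bar",inv(unproj(f,cr([[10,149],[770,149]]),.02)).tolist(),"pin",inv(unproj(f,cr([[530,392]]),.034)))
E
```

```text
peg [[-59.2  73.7]] brk [[-43.5, -49.1], [-43.6, 61.0], [-102.6, 59.8], [-102.5, 34.9]] bar [[-102.2, -129.0], [-102.7, 162.4]] pin [[-11.5  72.7]]
```

```bash
python3 -c "
from cell import *
print(state()['t']);close_job()"
```

```text
23.3583
the job is handed in; nothing more can be done
```

The sample on the pad is the L, and its aluminium match was in the mid bay. I swung the mid catch onto its stop while the bracket was still in place. Then I pushed the bracket flat along the floor with two spread fingers behind its spine until its leg met the stop bar, at about 9 N.

- **Bracket:** after I backed off, its spine was parallel to the bar to about 0.1 mm over 110 mm, and its leg end was at rack x = −102.5 mm. The bar's inner edge measured −102.2 to −102.7 mm, so no gap shows.
- **Catch:** it stands at about 1.59 rad, with the peg at rack (−59, 74) mm.
- **Everything else:** in the last pictures the right catch is still shut and the other brackets look unmoved. In the scene picture the gripper covers most of the left catch and the arm partly covers the pad. I saw only the left peg's edge in the wrist crop, and it looked unmoved. The bench items in view look unmoved.
- **Disagreement:** the top and wrist cameras placed the rack about 2 mm apart in x. I used the average, and contact forces settled the end positions.

The job was handed in at 23.4 s with the arm clear of everything.

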